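# Pull the worn yellow button cap off the feeder's control station

## Robot

A 6-joint arm with a two-finger parallel gripper is mounted at the origin on the work surface. World frame = base frame: x ahead of the robot, y to its left, z up, the work surface at z = 0. Lengths are in mm, angles in rad, forces in N, time in s.
With the tool pointing down it reaches from about 275 to 825 mm from the base axis. Payload 5.2 kg.
Tool frame: the origin (TCP) lies at the very end of the fingers, on their centre line; the grasp point (between the pads) lies 19 mm behind it; z points along the fingers, y is the direction in which the jaws open and shut (so a half turn about z gives the same grasp; the last joint's range is limited). The gripper opens to 93 mm and grips with 3 to 60 N. Pads are 15 mm wide; open, the fingers measure 128 mm over their backs; the gripper's body (75 mm by 188 mm) begins 65 mm behind the grasp point.
Start: joints at [-1.409, 0.259, 1.535, -0, 1.348, -0.203], TCP at [196.24, -513.804, 218.653] pointing down, gripper open.
Joint ranges: [-3.14, 3.14], [-0.91, 2.08], [0.19, 2.58], [-1.22, 4.36], [0.22, 2.71], [-3.12, 3.12]. Speed limits (rad/s): [2.57, 2.57, 3.14, 3.14, 3.14, 3.14].

## Interface

Orientations are given as [roll, pitch, yaw] about the fixed x, y, z axes, in that order (R = Rz(yaw) Ry(pitch) Rx(roll)).
In Python, from bench import robot gives the robot as it stands. The module is installed in compiled form; this text tells all that it offers. Calls block until the motion is done:
- robot.move_ptp(position, orientation): joint-space move of the TCP to a pose.
- robot.move_linear(position, ori=None, speed=150, f_stop=None): straight line of the TCP; ori=None keeps the orientation; speed is the mean speed in mm/s. With f_stop (N) it stops when the force on the tool has changed by that much, and returns True; else False.
- robot.move_j(angles): joint-space move.
- robot.move_gripper(opening): opening from 0.0 (shut) to 1.0 (fully open); the grip force is fixed at half the most; returns when the fingers have stopped.
- robot.sleep(seconds).
- robot.inverse_kinematics(position, orientation): joint angles nearest the present ones, or None.
- robot.get_image(name): name is "scene" or "side" or "wrist"; returns a dict with "img" (420x560x3 uint8, blue, green, red), "fovy" (degrees; the focal length in pixels is half the picture's height over the tangent of half this angle, whatever the lens; pixels are square), "cx", "cy" (the principal point, pixels), "eye" and "orientation" of the camera in the world. Camera axes: x right, y down, z forward; pixel columns grow to the right and rows downward; lengths in mm; the calibration is good to about 2 mm. A picture is of the moment at which its call begins. There is no depth.
A pose or a line that the arm cannot do raises robot.MotionError and nothing moves.
- robot.hand_in(): hands the job in, once; it reports no verdict.
Readings, each from a call of its own:
- robot.current_t(): time.
- robot.current_qpos(): joint angles.
- robot.current_joint_vel(): joint speeds.
- robot.current_joint_efforts(): joint torques, N m.
- robot.current_tcp_pos(): TCP position.
- robot.current_eef_rot(): TCP orientation.
- robot.current_contact_force(): force on the tool from outside, world axes, zero at the start.
- robot.current_ft_torque(): the same for the moment, N m.
- robot.current_gripper_width(): opening from 0.0 (shut) to 1.0 (fully open).
Only numpy, scipy, OpenCV 4.12 (cv2) and the standard library are available. Lean on these libraries where they do the work, as an engineer would, in place of code of your own. Each camera call takes 0.05 s, during which the arm holds its last target. There are 200 camera calls.

## Task

The yellow mushroom cap on the cover feeder's grey button station is worn out. Pick up the blue-handled cap puller from its cork mat, slide its fork under the yellow cap, and pull the cap straight up off its spindle without touching the cap with the gripper. Then stand the puller upright back in the middle of the cork mat, where it stood, with the yellow cap still lying in its fork, and let go; leave the red and green caps seated as they are.

Things in the scene. Friction and masses are not known exactly. Their poses are not given: they have to be found in the camera images.
- puller_grip (a point): Cap puller, steel C-shape, 106 mm tall, 160 g, standing at the middle of a 180 mm cork mat 4 mm thick. Point: centre of blue handle (x 30, y 16, z 50 mm), 81 mm over its underside. z up, x to the fork's open end. Fork right below: 2 prongs x -40..40, y 17..25 either side, 5 mm thick, tips upturned to 8 mm. Arm 25..31 mm below point joins a back plate, x -44..-36, 50 mm wide, down to the fork.
- yellow_cap: Worn yellow mushroom cap to pull off: 54 mm diameter, 24 mm tall, 35 g. Origin: centre of its flat underside, z up; y along the row of caps, x across it, away from the robot; come along +x, the clear way. Below the cap is an 18 mm gap down to the station's flat top, with only a 14 mm round neck in it. A sprung spindle reaches 12 mm into the cap; a straight pull of 4 to 8 N frees it.
- red_cap: Red mushroom cap, same size, seat and axes; origin at the centre of its underside; stays seated. The three caps stand in any order, 95 mm apart, along the middle of the fixed grey station box, 130 mm (x) by 300 mm (y), 60 mm tall.
- green_cap: Green mushroom cap, same size, seat and axes; origin at the centre of its underside; stays seated.

How it is judged (in metres and radians):
On the way:
1. the yellow cap has been pulled off and hangs level in the puller's fork, at least 20 mm above its seat (height (world z) of yellow_cap above 0.098 m and angle between yellow_cap's own z axis and vertical below 0.35 rad and horizontal distance between yellow_cap and puller_grip below 0.025 m and z of yellow_cap in the frame of puller_grip between -0.085 and -0.06 m), for 0.2 s.
At the end, for the whole second after the job is handed in: Puller upright (10 degrees) on the cork mat within 60 mm of where it stood, released, at rest, the yellow cap lying right way up in its fork (within 25 mm of the handle axis, 20 degrees of level); red and green caps still seated, moved under 8 mm (height (world z) of puller_grip between 0.078 and 0.093 m and angle between puller_grip's own z axis and vertical below 0.17 rad and distance of puller_grip from where it was at the start of the episode below 0.06 m and horizontal distance between yellow_cap and puller_grip below 0.025 m and height (world z) of yellow_cap below 0.022 m and angle between yellow_cap's own z axis and vertical below 0.35 rad and linear speed of yellow_cap below 0.03 m/s and distance of each of red_cap, green_cap from where it was at the start of the episode below 0.008 m); the robot touches nothing.
It fails at once if the gripper or arm touches the yellow cap (contact force between the arm and yellow_cap above 1 N).
It fails at once if the fingers touch the yellow cap (contact force between the fingers and yellow_cap above 1 N).
It fails at once if the red cap is pulled or knocked from its seat (distance of red_cap from where it was at the start of the episode above 0.008 m).
It fails at once if the green cap is pulled or knocked from its seat (distance of green_cap from where it was at the start of the episode above 0.008 m).
It also fails if it takes over 48 s, if anything falls off the work surface, if the arm or the gripper's body presses on something with over 40 N, if the wrist force passes 120 N, or if a joint passes its speed limit or range.

## Working session

There is one attempt and no reset: what is moved stays moved. The work goes in short steps, each a Python script; the robot and the scene stay as the last script left them, time stands still between calls to the robot, and variables do not carry over. Pictures are saved under pics/ and viewed, about 8 in all and at most 12, crops included, and the job is handed in when it is done.

```bash
mkdir -p pics
cat > h.py <<'E'
import numpy as np, cv2
from scipy.spatial.transform import Rotation as R
from bench import robot
def ray(im,u,v):
    f=im["img"].shape[0]/2/np.tan(np.radians(im["fovy"])/2)
    d=np.array([(u-im["cx"])/f,(v-im["cy"])/f,1.])
    o=np.array(im["orientation"])
    M=o if o.shape==(3,3) else R.from_euler('xyz',o).as_matrix()
    return np.array(im["eye"],float),M@d
def plane(im,u,v,z):
    e,d=ray(im,u,v); return e+d*(z-e[2])/d[2]
def tri(a,b):
    (e1,d1),(e2,d2)=a,b
    A=np.c_[d1,-d2]; s=np.linalg.lstsq(A,e2-e1,rcond=None)[0]
    p,q=e1+s[0]*d1,e2+s[1]*d2
    return (p+q)/2,np.linalg.norm(p-q)
HSV=dict(yellow=((22,120,80),(35,255,255)),green=((45,90,40),(85,255,255)),blue=((100,110,50),(130,255,255)),red=((0,130,60),(8,255,255)))
def blobs(img,c,mina=60):
    m=cv2.inRange(cv2.cvtColor(img,cv2.COLOR_BGR2HSV),*HSV[c])
    n,l,s,ce=cv2.connectedComponentsWithStats(m)
    return [(s[i].tolist(),ce[i].round(1).tolist()) for i in range(1,n) if s[i][4]>=mina]
E
python3 - <<'E'
from h import *
ims={n:robot.get_image(n) for n in("scene","side","wrist")}
for n,i in ims.items():
    cv2.imwrite(f"pics/{n}0.png",i["img"]); print(n,i["fovy"],i["cx"],i["cy"],i["eye"],np.array(i["orientation"]).tolist())
    for c in HSV: print(c,blobs(i["img"],c))
cv2.imwrite("pics/both0.png",cv2.resize(np.hstack([ims["scene"]["img"],ims["side"]["img"]]),(800,300)))
E
```

```text
scene 49.93797528843113 274.9217537401777 208.94683693856302 [1145.531198    243.21435784  848.93269963] [-2.415756404798269, 0.016799665900514738, 2.011563909866624]
yellow [([277, 221, 24, 24, 465], [288.6, 232.1])]
green [([320, 232, 25, 24, 470], [331.5, 243.0])]
blue [([201, 0, 44, 33, 886], [224.9, 15.9]), ([447, 0, 55, 58, 2096], [473.2, 26.4]), ([160, 7, 28, 5, 80], [175.8, 9.5]), ([161, 16, 30, 31, 569], [174.6, 27.7]), ([199, 148, 8, 20, 120], [202.7, 157.2])]
red [([425, 230, 40, 20, 390], [443.9, 239.6]), ([364, 243, 26, 25, 516], [376.3, 254.8])]
side 57.49954354903603 280.7058256412969 210.47191885243384 [ 426.42695455 -586.10456684  681.94459949] [-2.361167271177867, 0.0026556384535272315, -0.2354121579332109]
yellow [([279, 195, 24, 22, 438], [290.2, 205.4])]
green [([265, 169, 23, 21, 380], [276.2, 179.1])]
blue [([260, 68, 87, 43, 658], [305.4, 98.1]), ([249, 328, 21, 28, 390], [259.2, 341.8])]
red [([254, 148, 21, 18, 299], [264.0, 156.0]), ([184, 151, 33, 18, 264], [200.1, 159.4])]
wrist 60.056153376377345 276.4254737917864 210.59890415179942 [ 273.72345836 -483.19791094  382.72919243] [2.843732199580151, 0.0015847788530813922, -1.2057066007587767]
yellow []
green [([412, 398, 23, 22, 288], [424.1, 411.8])]
blue []
red []
```

View pics/scene0.png

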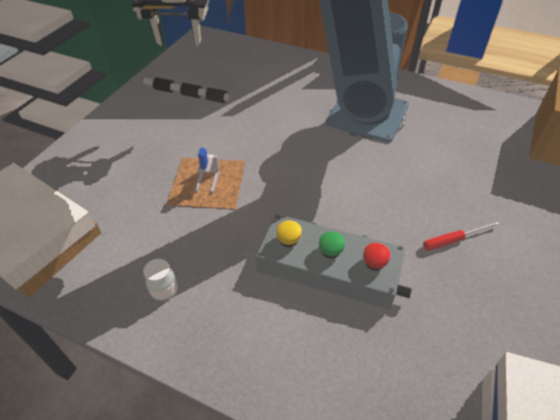

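View pics/side0.png

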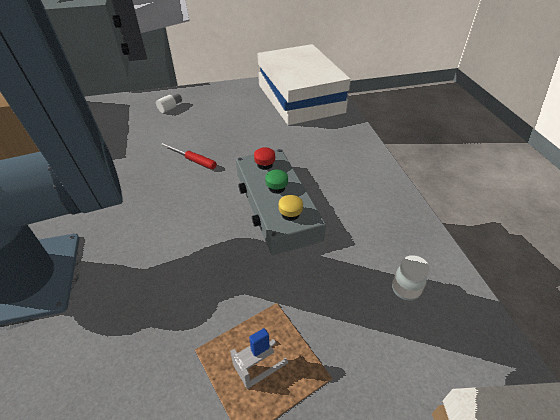

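The scene view shows yellow (289,232), green (331,243) and red (376,255) along the box, with the blue handle at (203,157). In the side view the handle is at (259,342), standing on the mat, and the fork seems to open to the right. Next I triangulate these.

Run:
```python
from h import *
a=robot.get_image("scene");b=robot.get_image("side")
P={'yellow':((288.6,232.1),(290.2,205.4)),'green':((331.5,243),(276.2,179.1)),'red':((376.3,254.8),(264,156)),'handle':((202.7,157.2),(259.2,341.8))}
for n,(p,q) in P.items(): print(n,*[x.round(1) for x in tri(ray(a,*p),ray(b,*q))], plane(b,*q,85 if n=='handle' else 90).round(1))
h=tri(ray(a,202.7,157.2),ray(b,259.2,341.8))[0]
# look position: wrist camera over the puller (camera offset from TCP in tool frame)
print(np.array(robot.current_eef_rot()),robot.current_gripper_width())
t=np.array(robot.current_tcp_pos()); w=robot.get_image("wrist")
M=R.from_euler('xyz',robot.current_eef_rot()).as_matrix()
print("cam in tool",M.T@(np.array(w["eye"])-t), "cam axes in tool",(M.T@R.from_euler('xyz',w["orientation"]).as_matrix()).round(2).tolist())
cv2.imwrite("pics/sidecrop.png",cv2.resize(b["img"][295:420,185:345],None,fx=4,fy=4,interpolation=cv2.INTER_CUBIC))
cv2.imwrite("pics/w.png",w["img"])
```

```text
yellow [586.8  -1.7  86. ] 0.3 [585.6  -5.4  90. ]
green [576.5  92.8  86.2] 0.2 [575.6  88.4  90. ]
red [566.7 187.6  86.4] 0.3 [565.8 183.   90. ]
handle [ 457.3 -297.7   87.1] 1.1 [ 457.9 -297.1   85. ]
[-3.14081201e+00 -1.73302064e-04  3.64833577e-01] 1.0007477846380277
cam in tool [  83.24840955   -0.7127675  -164.77374873] cam axes in tool [[0.0, -0.96, -0.29], [1.0, 0.0, -0.0], [0.0, -0.29, 0.96]]
```

View pics/sidecrop.png

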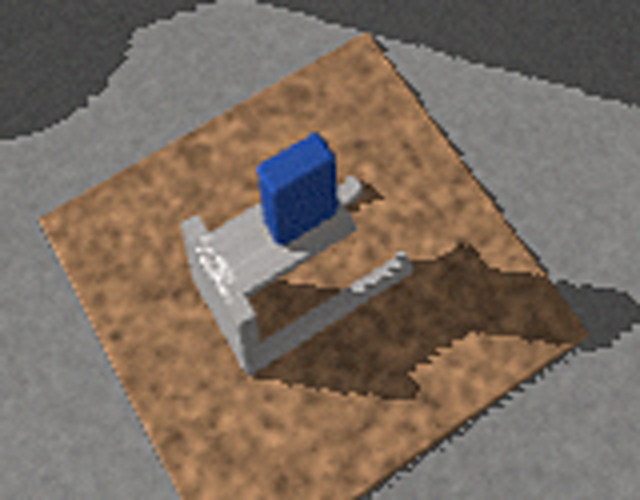

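The crop shows the puller standing square to the mat. Its back plate is at lower left and the fork opens to the upper right. I'll measure yaw from the mat edge and the prong edge, then go above it and look with the wrist camera.

Run:
```python
from h import *
b=robot.get_image("side")
g=lambda u,v,z: plane(b,185+u/4,295+v/4,z)[:2]
c=[g(40,220,4),g(370,35,4),g(588,340,4)]
print("mat sides",np.linalg.norm(c[1]-c[0]),np.linalg.norm(c[2]-c[1]),"centre",(c[0]+c[2])/2)
ang=lambda d:np.arctan2(d[1],d[0])
p=g(258,372,4);q=g(408,272,6)
print("yaw mat",ang(c[1]-c[0]),ang(c[2]-c[1])+np.pi/2,"prong",ang(q-p),np.linalg.norm(q-p))
yaw=ang(c[1]-c[0])
robot.move_ptp([457,-298,230],[np.pi,0,yaw])
w=robot.get_image("wrist"); cv2.imwrite("pics/w1.png",w["img"]); print(blobs(w["img"],"blue"),robot.current_t(),robot.current_qpos())
```

```text
mat sides 178.53039378843366 177.5964040991623 centre [ 457.9419421  -300.76194785]
yaw mat 0.331296111462879 0.3308623501749315 prong 0.34347939151807405 77.09366566720453
[([266, 173, 20, 45, 814], [275.7, 195.1])] 1.675 [-7.84352056e-01  2.43478671e-01  1.52717867e+00 -4.74878158e-04
  1.37091288e+00  4.56658275e-01]
```

View pics/w1.png

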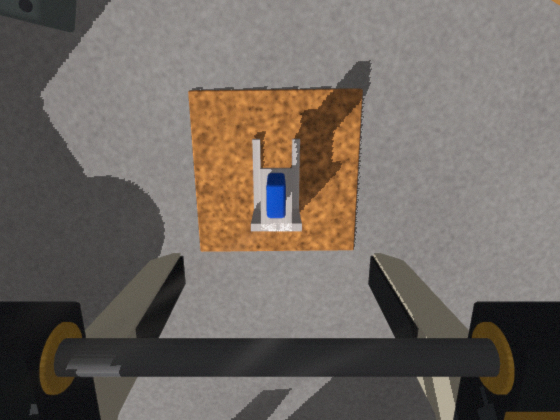

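Close up, the fork opens towards the top of the picture. The handle blob covers rows 173–218 and columns 266–286, square to the image, which confirms the yaw. I'll fix the handle position from these edges and grasp.

Run:
```python
from h import *
w=robot.get_image("wrist"); yaw=.332
ex=np.array([np.cos(yaw),np.sin(yaw)])
A=plane(w,276,218,110)[:2]+15*ex; B=plane(w,276,173,60)[:2]-15*ex
C=plane(w,276,231,60)[:2]+44*ex
print("handle est",A,B,C)
p=np.mean([A,B],0)
if np.linalg.norm(A-B)<10 and np.linalg.norm(p-[457.5,-299])<10:
    o=[np.pi,0,yaw]
    robot.move_ptp([*p,140],o)
    print(robot.move_linear([*p,67],speed=60,f_stop=8),robot.current_tcp_pos())
    robot.move_gripper(0.0); print("width",robot.current_gripper_width()*93)
    t=robot.current_tcp_pos()
    robot.move_linear([t[0],t[1],200],speed=80)
    print(robot.current_tcp_pos(),robot.current_contact_force(),robot.current_gripper_width()*93,robot.current_t(),p.tolist())
    w=robot.get_image("wrist")["img"];s=robot.get_image("side")["img"]
    cv2.imwrite("pics/g1.png",cv2.resize(np.hstack([w,s]),(800,300)))
```

```text
handle est [ 460.0519415  -296.66145611] [ 457.92199597 -297.41169303] [ 459.13019231 -296.86242181]
False [ 459.25344857 -297.30656378   67.425668  ]
width 16.193161351902926
[ 458.76750985 -296.80192018  199.46043894] [-0.01039578  0.41629529 -1.57250662] 15.972918384539907 6.5333 [458.9869687359371, -297.0365745692151]
```

View pics/g1.png

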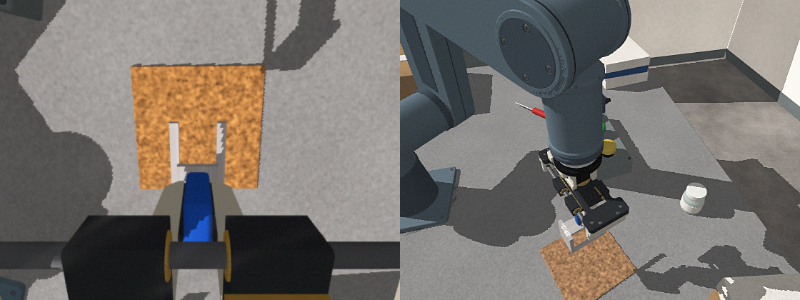

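The puller is held at 16 mm width and hangs straight, with its prongs level in the wrist view. I'll move to the stand-off on the yellow cap's −x side and measure the cap from there.

Run:
```python
from h import *
yaw=.106; ex=np.array([np.cos(yaw),np.sin(yaw)]); c=np.array([587,-2.]); p=c-140*ex
robot.move_linear([*p,200],[np.pi,0,yaw],speed=120)
w=robot.get_image("wrist"); cv2.imwrite("pics/y1.png",w["img"])
print(robot.current_tcp_pos(),robot.current_gripper_width()*93,robot.current_t())
for k in("yellow","green","red"):
    for s,ce in blobs(w["img"],k,200): print(k,s,ce,plane(w,*ce,88).round(1),plane(w,*ce,84).round(1),"width",np.linalg.norm(plane(w,s[0],ce[1],82)-plane(w,s[0]+s[2],ce[1],82)))
```

```text
[447.83845018 -17.16832195 199.95141467] 15.823533486929644 9.1667
yellow [237, 0, 81, 55, 3562] [276.7, 22.9] [580.   -2.4  88. ] [580.7  -2.3  84. ] width 56.908245575651875
green [94, 0, 87, 54, 3811] [139.1, 22.9] [570.   91.7  88. ] [570.6  93.1  84. ] width 61.11278694266407
red [0, 0, 47, 54, 2231] [21.0, 24.7] [560.3 172.6  88. ] [560.7 175.2  84. ] width 33.05359497481375
```

View pics/y1.png

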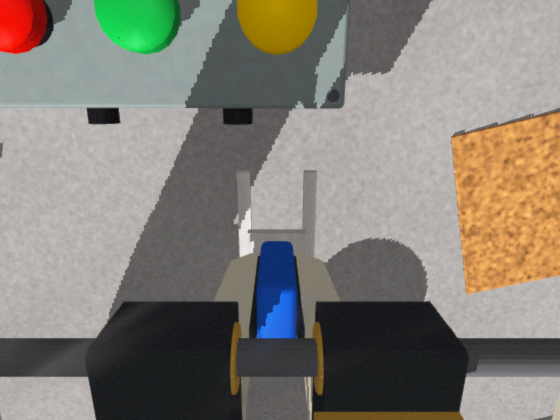

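The wrist view shows the yellow cap centred at column 277.5 and the fork centred at about 276.5. The box edge runs level, so lateral position and yaw are good. I'll check x from the cap's near edge (row 55), then descend, slide in and lift.

Run:
```python
from h import *
yaw=.106; ex=np.array([np.cos(yaw),np.sin(yaw)]); o=[np.pi,0,yaw]
w=robot.get_image("wrist")
c=plane(w,277,54,82)[:2]+27*ex; be=plane(w,230,107,60)[:2]+65*ex
print("cap from near edge",c,"box edge+65",be)
p0=np.array(robot.current_tcp_pos()[:2]); d=np.array([586.5,-2.])
lat=(d-p0)@[-ex[1],ex[0]]; print("lat",lat)
robot.move_linear([*p0,128],o,speed=80)
print(robot.current_tcp_pos())
st=robot.move_linear([*(d-28*ex),128],o,speed=50,f_stop=3)
print(st,robot.current_tcp_pos(),robot.current_contact_force())
if not st:
    st=robot.move_linear([*d,128],o,speed=40,f_stop=3)
    print(st,robot.current_tcp_pos(),robot.current_contact_force(),robot.current_t())
s=robot.get_image("side")["img"];w=robot.get_image("wrist")["img"];print(robot.current_t())
cv2.imwrite("pics/i1.png",np.hstack([cv2.resize(w,(400,300)),cv2.resize(s[120:270,190:390],(400,300))]))
```

```text
cap from near edge [587.89120732  -1.74205415] box edge+65 [584.79023884  36.01265848]
lat 0.3802666455702912
[448.2600853  -17.27152295 128.45573923]
False [558.51149371  -4.9845142  128.03202384] [ 0.39010605  0.13523591 -1.94018779]
False [586.27941586  -1.94533484 127.83228685] [ 0.19060637  0.94874877 -1.48169561] 13.5
13.6
```

View pics/i1.png

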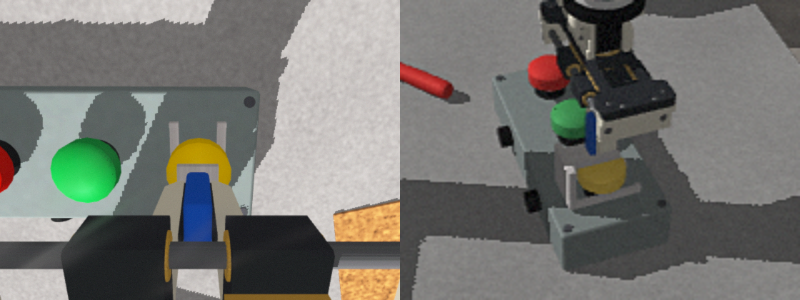

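The fork is under the yellow cap. In the wrist crop its tips show past the cap at (173,130) and (222,130), with no contact force. I'll pull straight up slowly.

Run:
```python
from h import *
o=[np.pi,0,.106]; p=robot.current_tcp_pos()[:2]
for z in (140,146,152,160,185):
    robot.move_linear([*p,z],o,speed=25); print(z,robot.current_contact_force().round(1) if hasattr(robot.current_contact_force(),'round') else robot.current_contact_force(),robot.current_tcp_pos()[2],robot.current_gripper_width()*93)
robot.sleep(.3); print(robot.current_t(),robot.current_eef_rot())
s=robot.get_image("side");w=robot.get_image("wrist")["img"]
for k in("yellow","green","red"): print(k,blobs(s["img"],k),blobs(w,k))
cv2.imwrite("pics/u1.png",np.hstack([cv2.resize(w,(400,300)),cv2.resize(s["img"][100:250,190:390],(400,300))]))
```

```text
140 [-0.1  0.2 -4. ] 140.00290542496393 15.944274563351945
146 [-0.9 -0.1 -4.4] 146.24594186266293 15.735398819636606
152 [-0.7  0.9 -2. ] 152.99265459380385 15.969762915218853
160 [-0.2  0.5 -1.5] 160.2130338199783 15.82473911628693
185 [-0.7 -0.4 -1.7] 184.77388135915177 15.726054117902851
16.9333 [-3.14156501e+00  1.54449078e-04  1.05996704e-01]
yellow [([278, 180, 26, 21, 407], [291.1, 190.0])] [([234, 190, 88, 68, 3285], [278.2, 218.7])]
green [] [([113, 174, 77, 74, 4413], [151.1, 210.4])]
red [([254, 148, 21, 18, 301], [263.9, 155.9]), ([184, 151, 33, 18, 272], [200.2, 159.4])] [([0, 174, 70, 73, 4145], [30.7, 209.9]), ([0, 289, 10, 24, 164], [3.5, 299.4])]
```

View pics/u1.png

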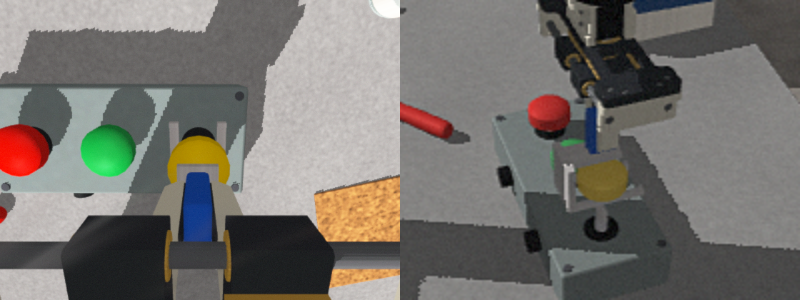

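The cap is off. It lies level in the fork with the bare spindle below it, and green and red are still seated. I'll carry it back gently and set it down.

Run:
```python
from h import *
p=[459.2,-297.2]; o=[np.pi,0,.332]
c=np.array(robot.current_tcp_pos())
robot.move_linear([c[0]-90,c[1]-50,190],speed=60)
robot.move_linear([*p,180],o,speed=75)
robot.move_linear([*p,80],o,speed=60)
print(robot.move_linear([*p,66],o,speed=12,f_stop=2.5),robot.current_tcp_pos(),robot.current_contact_force(),robot.current_t())
w=robot.get_image("wrist")["img"];s=robot.get_image("side")["img"]
print(blobs(w,"yellow"))
cv2.imwrite("pics/p1.png",np.hstack([cv2.resize(w,(400,300)),cv2.resize(s[270:420,160:360],(400,300))]))
```

```text
True [ 459.19527908 -297.16178885   66.90701901] [-0.57666431 -0.49910521  5.50937551] 25.175
[([234, 190, 88, 68, 3279], [277.9, 219.1])]
```

View pics/p1.png

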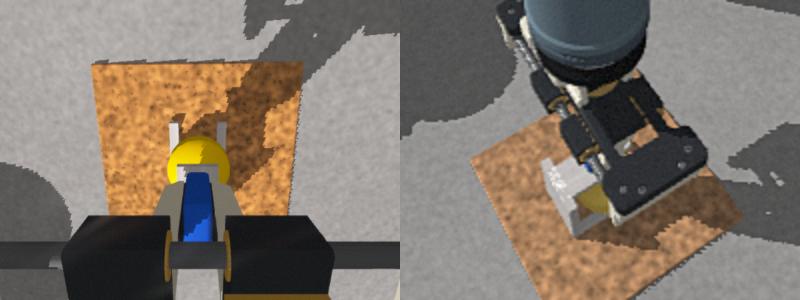

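The puller is seated on the mat and the cap has not shifted in the fork (same wrist pixels as after the pull). I'll release and retract upward.

Run:
```python
from h import *
p=robot.current_tcp_pos(); o=[np.pi,0,.332]
robot.move_gripper(1.0)
robot.move_linear([p[0],p[1],230],o,speed=80)
robot.sleep(.5)
w=robot.get_image("wrist");a=robot.get_image("scene");b=robot.get_image("side")
y=blobs(w["img"],"yellow");h=blobs(w["img"],"blue");print(y,h,robot.current_t(),robot.current_contact_force())
for k in("green","red"): print(k,blobs(a["img"],k),blobs(b["img"],k))
cv2.imwrite("pics/f1.png",np.hstack([cv2.resize(w["img"],(400,300)),cv2.resize(b["img"][270:420,160:360],(400,300))]))
```

```text
[([252, 154, 51, 46, 1044], [277.5, 171.7])] [([267, 176, 20, 46, 831], [276.4, 198.3])] 29.4083 [-0.09647368  0.1670354  -0.86659935]
green [([320, 232, 25, 24, 479], [331.5, 243.2])] []
red [([425, 230, 40, 20, 389], [443.9, 239.6]), ([364, 243, 26, 25, 517], [376.3, 254.8])] [([184, 151, 19, 14, 148], [193.8, 156.9])]
```

View pics/f1.png

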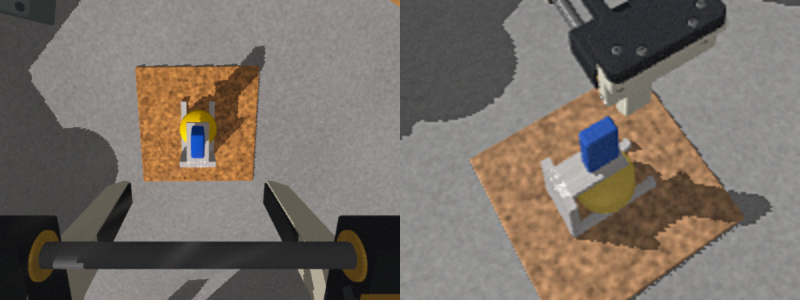

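The puller stands upright at the middle of the mat. The handle is within 3 px of its starting place, the cap lies level in the fork, and red and green sit at unchanged pixels in the scene view.

```bash
python3 -c "
from bench import robot
robot.hand_in(); print(robot.current_t())"
```

```text
the job is handed in; nothing more can be done
the job is handed in; nothing more can be done
```

The job is handed in: the yellow cap is off its spindle and lying level in the puller's fork. The puller stands upright and released in the middle of the cork mat. I pulled the cap straight up with the fork and carried it back, finishing at about 29.4 s of the 48 s allowed.

- **Pull:** the spindle was seen bare below the lifted cap. By the tool height and the given puller sizes, the cap's underside hung at about 126 mm, above the 98 mm needed. No sign of the gripper touching the cap in any picture, and by the measured heights the fingers stayed well above it.
- **Final position:** the puller's handle was within about 3 px of its starting place in the wrist view, only a few millimetres. The cap kept the same place in the fork throughout the carry.
- **Other caps:** red and green sat at unchanged pixels in the scene view. The side view could not confirm this at the end, because the arm hid both of them there.
- **Readings:** after letting go, the tool force was about 0.9 N, with the gripper clear above the puller. No measurement disagreed by more than about 4 mm once the mounts were compared, and hand-in gives no verdict.

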